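# Trip a batch of tappets through the bench tipper

### The arm

A 6-joint arm with a two-finger parallel gripper is mounted at the origin on the work surface; the furniture and walls round the work are solid. World frame = base frame: x ahead of the robot, y to its left, z up, the work surface at z = 0. Lengths are in m, angles in rad, forces in N, time in s.
With the tool pointing down it reaches from about 0.3 to 0.85 m from the base axis. Payload 4.2 kg.
Tool frame: the origin (TCP) lies midway between the tips of the shut fingers; the grasp point (between the pads) lies 19 mm behind it; z points along the fingers, y is the line along which they close (so a half turn about z gives the same grasp; the last joint's range is limited). The gripper opens to 91 mm and grips with 3 to 60 N. Pads are 32 mm wide; open, the fingers measure 118 mm over their backs; the gripper's body (76 mm by 178 mm) begins 60 mm behind the grasp point.
Start: joints at [-1.185, 0.32, 1.565, -0, 1.257, -0.02], TCP at [0.227, -0.528, 0.214] pointing down, gripper open.
Joint ranges: [-3.11, 3.11], [-0.84, 2.01], [0.21, 2.61], [-1.34, 4.49], [0.05, 2.63], [-2.56, 2.56]. Speed limits (rad/s): [2.57, 2.57, 3.14, 3.14, 3.14, 3.14].

### API

Orientations are given as a rotation vector (axis times angle).
In Python, from workcell import * gives the robot as it stands. The module is installed in compiled form; this text tells all that it offers.
- The arm moves only by the tool send_rows, never from a script. Its argument "steps" is one flat list of numbers, 4 for each row, row after row: the shift along the world's x, y, z in mm, then the turn about the world's z in degrees. A call has 1 to 12 rows; each row is the pose to reach, as a shift and turn from the pose commanded when the call began; what a row does not reach only later rows make up. A row lasts 1/10 s, in which the tool goes at most 50 mm and 8.59 degrees, less where a joint would pass 70% of its speed; a pose out of reach is approached as far as the arm can. A call with a gripper value outside its range is refused whole. "claw" is the opening, from 0 (shut) to 1 (fully open), set as the call begins (left out, the last holds). The fingers move at their own pace and stop on an object; "grip_force" is the grip in N (left out, the last holds). Time passes only in rows, so rows that repeat a pose let the fingers close. It gives the time, the measured TCP pose, the force, the opening and the grip force at its end, in the units of the state.
- read_state(): the state, without advancing time (a new reading comes with each control period).
- read_camera(name): name is "side" or "top" or "wrist"; returns the picture (420x560x3 uint8, red, green, blue); there is no depth.
- get_calibration(name): a dict with "intrinsics" (3x3 intrinsics, pixels), "extrinsics" (4x4, takes a point from world to camera coordinates). Camera axes: x right, y up, looking along -z (the intrinsics and any distortion apply to the point x, -y, -z); pixel columns grow to the right and rows downward; lengths in m; the calibration is good to about 2 mm. The wrist camera is an equidistant fisheye: a pixel r from the principal point sees the ray r / f radians off the axis. A picture is of the moment at which its call begins: read the wrist's pose just before it. get_calibration takes no time and is no camera call; for the wrist camera it gives the pose at the moment of the call.
- close_job(): hands the job in; it is judged then, once.
The state is a dict: "t": time; "qpos": joint angles; "joint_vel": joint speeds; "joint_torque": joint torques, N m; "tool_pos": TCP position; "tcp_rot": TCP orientation; "ft_force": force on the tool from outside, world axes, zero at the start; "ft_torque": the same for the moment, N m; "opening": finger opening in m; "finger_force": force on a finger pad.
Only numpy, scipy, OpenCV 4.12 (cv2) and the standard library are available. Lean on these libraries where they do the work, as an engineer would, in place of code of your own. Each camera call takes 0.05 s, during which the arm holds its last target. There are 200 camera calls.

### The job

Make up one batch of tappets in the bench tipper: pull its black transport-lock knob fully out to the end stop, then put tappets from the bench into the bucket one at a time, letting go of each inside it, until their weight trips it and it dumps the batch into the red bin. Then swing the emptied bucket back by its red bar until it sits upright on its stop again, ready for the next batch. Leave the lock out, and leave any tappet that was not needed and everything else on the bench where it stands.

Things in the scene. Friction and masses are not known exactly. Their poses are not given: they have to be found in the camera images.
- tipper: batch tipper fixed on the left half of the bench: blue base plate 178 x 250 mm, two upright side plates (outer faces 77 mm either side of the middle, 246 mm high) with a tip bucket pivoted between them over a red bin. Origin on the bench under the middle of the pivot. x runs along the pivot (away from the robot at yaw 0), -y is the dumping side, +y the counterweight side, z up
- parts_bin: red open parts bin fixed on the tipper's plate under the bucket, 108 x 166 x 71 mm, inside about 84 x 140 mm; origin at the centre of its underside, 6 mm above the bench, 70 mm to the tipper's -y side. Its own y (the length) runs along the tipper's x; its low front (-y) faces the robot.
- pivot (a point): middle of the bucket's pivot axis, 225 mm above the bench; axes as the tipper's. A counterweight holds the bucket upright with two tappets in it; a third trips it, and a damper makes it go over in 1 to 1.5 s. Emptied, it stays tipped and must be brought back by hand (a few newtons at the red bar); from below about 0.7 rad it falls back onto its rest stop by itself
- bucket (a joint): tip angle of the bucket, rad: 0 = upright on its rest stop, 1.72 = tipped right over on its end stop. The axis is the tipper's x through the pivot; growing angles carry the bucket's top towards the tipper's -y
- bucket_floor (a point): centre of the inner floor of the grey open-topped bucket; turns with it, axes as the tipper's when upright; then 190 mm above the bench, 56 mm to -y of the pivot. Inside 104 mm along x; floor 40 mm along y; walls slope out to a lip 70 mm away in -y and a rim 36 mm away in +y, 66 mm above the floor. 12 mm to -y, fingers opening along y have room down to 40 mm above the floor
- reset_grip (a point): middle of the red reset bar on the end of the counterweight arm: round, 14 mm thick, 90 mm long along the tipper's x. Bucket upright: 105 mm to +y of the pivot and 55 mm above it; tipped over: 70 mm to -y and 96 mm above. The steel counterweight, a parallel bar 21 mm thick, lies 45 mm nearer the pivot, lower than the red bar when tipped. Tipping, the red bar passes up to 351 mm above the bench
- lock_slide (a joint): transport lock, m: 0 = its pin is in under a lug of the bucket (locked), 0.040 = pulled fully out to its end stop (free). It slides along the tipper's x, outwards towards -x (the robot's side). Starts between 0 and 0.004. Friction 2 N
- lock_knob (a point): grip point of the lock's upright black knob: round, 19 mm across, from 12 mm below this point to 12 mm above it. Locked: 100 mm to -x and 58 mm to -y of the tipper's origin, 243 mm above the bench. The guide under it is 40 mm wide with its top 212 mm above the bench; the near side plate stands 23 mm beyond it in +x, as high as the knob
- tappet_0: bucket tappet (plain bright steel cup-shaped cylinder with a groove, crown up), 33 mm across, 26 mm high, about 80 g, standing loose on the right half of the bench; origin at the centre of its underside
- tappet_1: bucket tappet (plain bright steel cup-shaped cylinder with a groove, crown up), 33 mm across, 26 mm high, about 80 g, standing loose on the right half of the bench; origin at the centre of its underside
- tappet_2: bucket tappet (plain bright steel cup-shaped cylinder with a groove, crown up), 33 mm across, 26 mm high, about 80 g, standing loose on the right half of the bench; origin at the centre of its underside
- tappet_3: bucket tappet (plain bright steel cup-shaped cylinder with a groove, crown up), 33 mm across, 26 mm high, about 80 g, already lying in the bucket at the start, standing on its floor; origin at the centre of its underside
- piston: bright machined piston 71 mm across, 58 mm high, standing on its skirt in the front left part of the bench; loose, to be left alone; origin at the centre of its underside
- valve_a: poppet valve standing on its 29 mm head, thin stem up, 109 mm high; loose, to be left alone; origin at the centre of its underside
- valve_b: poppet valve standing on its 33 mm head, thin stem up, 109 mm high; loose, to be left alone; origin at the centre of its underside
- spring: dark valve spring standing upright, 29 mm across, 44 mm high, at the far edge of the bench; loose, to be left alone; origin at the centre of its underside
- paste_tin: flat round yellow tin, 65 mm across, 24 mm high; loose, to be left alone; origin at the centre of its underside
- marker: white and red paint marker lying on the far right of the bench, 132 mm long, 14 mm thick; loose, to be left alone; origin at the centre of its underside
Mind the look-alikes: they are no part of the job. Leave any brown or orange look-alike of the tappet_3 alone. Leave any turquoise look-alike of the tappet_2 alone.

How it is judged:
On the way, in this order (a step that is already met when the one before it is completed fails the run):
1. the transport lock is pulled out to its end stop (at least 36 of 40 mm) with the bucket still upright (value of joint lock_slide above 0.036 m and value of joint bucket below 0.1 rad and distance between tappet_3 and bucket_floor below 0.065 m and contact force between the fingers and tappet_3 below 0.1 N), for 0.1 s.
2. a first tappet from the bench has been let go in the unlocked, still upright bucket beside the one already there (value of joint lock_slide above 0.036 m and value of joint bucket below 0.15 rad and distance between tappet_3 and bucket_floor below 0.065 m and contact force between the fingers and tappet_3 below 0.1 N and ((distance between tappet_0 and bucket_floor below 0.065 m and contact force between the fingers and tappet_0 below 0.1 N) or (distance between tappet_1 and bucket_floor below 0.065 m and contact force between the fingers and tappet_1 below 0.1 N) or (distance between tappet_2 and bucket_floor below 0.065 m and contact force between the fingers and tappet_2 below 0.1 N))), for 0.2 s.
3. a second tappet from the bench has been let go in the bucket, which makes three in it (value of joint lock_slide above 0.036 m and distance between tappet_3 and bucket_floor below 0.065 m and contact force between the fingers and tappet_3 below 0.1 N and (((distance between tappet_0 and bucket_floor below 0.065 m and contact force between the fingers and tappet_0 below 0.1 N) and (distance between tappet_1 and bucket_floor below 0.065 m and contact force between the fingers and tappet_1 below 0.1 N)) or ((distance between tappet_0 and bucket_floor below 0.065 m and contact force between the fingers and tappet_0 below 0.1 N) and (distance between tappet_2 and bucket_floor below 0.065 m and contact force between the fingers and tappet_2 below 0.1 N)) or ((distance between tappet_1 and bucket_floor below 0.065 m and contact force between the fingers and tappet_1 below 0.1 N) and (distance between tappet_2 and bucket_floor below 0.065 m and contact force between the fingers and tappet_2 below 0.1 N)))), for 0.04 s.
4. the bucket has tripped right over (more than 1.6 rad) and the three tappets lie in the red bin (value of joint bucket above 1.6 rad and distance between tappet_3 and parts_bin below 0.085 m and x of tappet_3 in the frame of parts_bin between -0.048 and 0.048 m and (((distance between tappet_0 and parts_bin below 0.085 m and x of tappet_0 in the frame of parts_bin between -0.048 and 0.048 m) and (distance between tappet_1 and parts_bin below 0.085 m and x of tappet_1 in the frame of parts_bin between -0.048 and 0.048 m)) or ((distance between tappet_0 and parts_bin below 0.085 m and x of tappet_0 in the frame of parts_bin between -0.048 and 0.048 m) and (distance between tappet_2 and parts_bin below 0.085 m and x of tappet_2 in the frame of parts_bin between -0.048 and 0.048 m)) or ((distance between tappet_1 and parts_bin below 0.085 m and x of tappet_1 in the frame of parts_bin between -0.048 and 0.048 m) and (distance between tappet_2 and parts_bin below 0.085 m and x of tappet_2 in the frame of parts_bin between -0.048 and 0.048 m)))), for 0.1 s.
At the end, for the whole second after the job is handed in: The bucket is upright on its stop (within 0.05 rad) and at rest, the lock is still out (at least 36 mm), the three dumped tappets lie at rest in the red bin, and the tappet that was not needed is within 30 mm of where it stood (value of joint bucket below 0.05 rad and velocity of joint bucket above -0.1 rad/s and value of joint lock_slide above 0.036 m and distance between tappet_3 and parts_bin below 0.085 m and x of tappet_3 in the frame of parts_bin between -0.048 and 0.048 m and linear speed of tappet_3 below 0.03 m/s and contact force between the fingers and tappet_3 below 0.1 N and (((distance between tappet_0 and parts_bin below 0.085 m and x of tappet_0 in the frame of parts_bin between -0.048 and 0.048 m) and (distance between tappet_1 and parts_bin below 0.085 m and x of tappet_1 in the frame of parts_bin between -0.048 and 0.048 m) and (linear speed of tappet_0 below 0.03 m/s and contact force between the fingers and tappet_0 below 0.1 N) and (linear speed of tappet_1 below 0.03 m/s and contact force between the fingers and tappet_1 below 0.1 N) and distance of tappet_2 from where it was at the start of the episode below 0.03 m) or ((distance between tappet_0 and parts_bin below 0.085 m and x of tappet_0 in the frame of parts_bin between -0.048 and 0.048 m) and (distance between tappet_2 and parts_bin below 0.085 m and x of tappet_2 in the frame of parts_bin between -0.048 and 0.048 m) and (linear speed of tappet_0 below 0.03 m/s and contact force between the fingers and tappet_0 below 0.1 N) and (linear speed of tappet_2 below 0.03 m/s and contact force between the fingers and tappet_2 below 0.1 N) and distance of tappet_1 from where it was at the start of the episode below 0.03 m) or ((distance between tappet_1 and parts_bin below 0.085 m and x of tappet_1 in the frame of parts_bin between -0.048 and 0.048 m) and (distance between tappet_2 and parts_bin below 0.085 m and x of tappet_2 in the frame of parts_bin between -0.048 and 0.048 m) and (linear speed of tappet_1 below 0.03 m/s and contact force between the fingers and tappet_1 below 0.1 N) and (linear speed of tappet_2 below 0.03 m/s and contact force between the fingers and tappet_2 below 0.1 N) and distance of tappet_0 from where it was at the start of the episode below 0.03 m))); the robot touches nothing.
It fails at once if one of the bystanders (piston, valves, spring, tin, marker) is moved more than 30 mm (distance of any of piston, valve_a, valve_b, spring, paste_tin, marker from where it was at the start of the episode above 0.03 m).
It also fails if it takes over 67 s, if anything falls off the work surface, if the arm or the gripper's body presses on something with over 40 N, if the wrist force passes 120 N, or if a joint passes its speed limit or range.

## Working session

There is one attempt and no reset: what is moved stays moved. The work goes in short steps, Python scripts to look and compute and a tool call to move; the robot and the scene stay as the last step left them, time stands still between calls to the robot, and variables do not carry over. Pictures are saved under pics/ and viewed, at most 10 in all, crops included, and the job is handed in when it is done.

Besides the shell and the picture viewer there is one more tool, called after ">>>" as a command line: name --argument value ..., lists and objects as JSON in quotes. send_rows: Moves the arm, as the interface text tells. Its arguments: {"type":"object","properties":{"steps":{"type":"array"},"claw":{"type":"number"},"grip_force":{"type":"number"}},"required":["steps"]}

```bash
mkdir -p pics
python3 - <<'E'
from workcell import *
import cv2,numpy as np
for n in("top","side"):
    cv2.imwrite(f"pics/{n}0.png",read_camera(n)[:,:,::-1]); c=get_calibration(n); print(n,np.round(c["intrinsics"],1).tolist(),np.round(c["extrinsics"],3).tolist(),[k for k in c])
s=read_state();print(s["t"],s["tool_pos"],s["tcp_rot"],s["opening"])
E
```

```text
top [[517.6, 0.0, 276.8], [0.0, 517.6, 213.8], [0.0, 0.0, 1.0]] [[-0.413, -0.911, -0.003, 0.268], [0.863, -0.392, 0.318, -0.466], [-0.291, 0.129, 0.948, -1.214], [0.0, 0.0, 0.0, 1.0]] ['intrinsics', 'extrinsics']
side [[526.2, 0.0, 283.0], [0.0, 526.2, 215.4], [0.0, 0.0, 1.0]] [[0.999, 0.046, -0.014, -0.524], [-0.005, 0.408, 0.913, -0.192], [0.047, -0.912, 0.408, -1.43], [0.0, 0.0, 0.0, 1.0]] ['intrinsics', 'extrinsics']
0.1 [ 0.2268268  -0.52788449  0.21321133] [-3.07563494e+00 -6.32724899e-01  4.13287931e-04] 0.09112729888875028
```

View pics/top0.png

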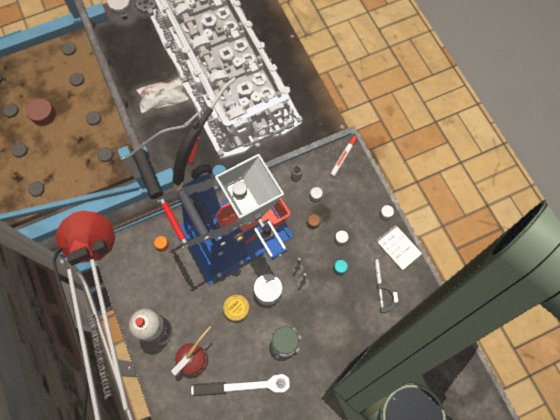

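View pics/side0.png

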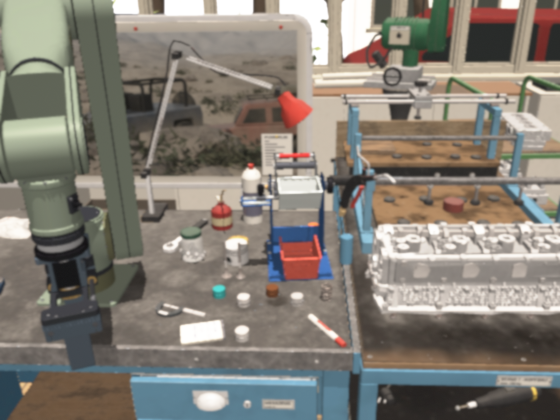

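Top picture: bright tappets are at (317,194), (342,237) and (387,211). The look-alikes are brown (313,221), turquoise (341,267) and orange (161,243). I take the three uncoloured steel ones as tappets, with the fourth in the bucket at (238,188). The tipper is around (240,220). I'll confirm this in one enlarged crop.

```bash
cat > h.py <<'E'
from workcell import *
import cv2,numpy as np
from scipy.optimize import least_squares
def proj(n,P):
    c=get_calibration(n);K,E=c["intrinsics"],c["extrinsics"]
    p=(np.atleast_2d(P)@E[:3,:3].T+E[:3,3])*[1,-1,-1]
    q=p@K.T; return q[:,:2]/q[:,2:]
def pix(n,uv,z):
    c=get_calibration(n);K,E=c["intrinsics"],c["extrinsics"]
    d=E[:3,:3].T@(np.linalg.inv(K)@[*uv,1]*[1,-1,-1]); o=-E[:3,:3].T@E[:3,3]
    return o+d*(z-o[2])/d[2]
E
python3 - <<'E'
from h import *
a=cv2.imread("pics/top0.png")[145:295,170:400]
b=cv2.imread("pics/side0.png")[145:345,205:365]
cv2.imwrite("pics/c1.png",cv2.resize(a,None,fx=3.4,fy=3.4,interpolation=cv2.INTER_CUBIC))
cv2.imwrite("pics/c2.png",cv2.resize(b,None,fx=3,fy=3,interpolation=cv2.INTER_CUBIC))
for n,u in dict(t1=(317,193),t2=(342,236),t3=(387,210.5),br=(313,221),tu=(341,266)).items(): print(n,pix("top",u,.02).round(3))
for u in ((297,296),(243,299),(242,333)): print(pix("side",u,.02).round(3))
E
```

```text
t1 [ 0.561 -0.077  0.02 ]
t2 [ 0.428 -0.084  0.02 ]
t3 [ 0.442 -0.222  0.02 ]
br [ 0.496 -0.034  0.02 ]
tu [ 0.359 -0.046  0.02 ]
[ 0.563 -0.068  0.02 ]
[ 0.428 -0.085  0.02 ]
[ 0.442 -0.224  0.02 ]
```

View pics/c1.png

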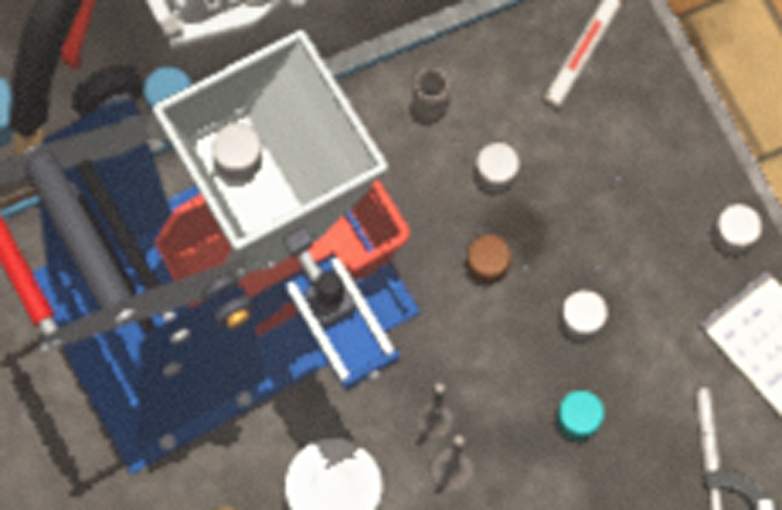

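View pics/c2.png

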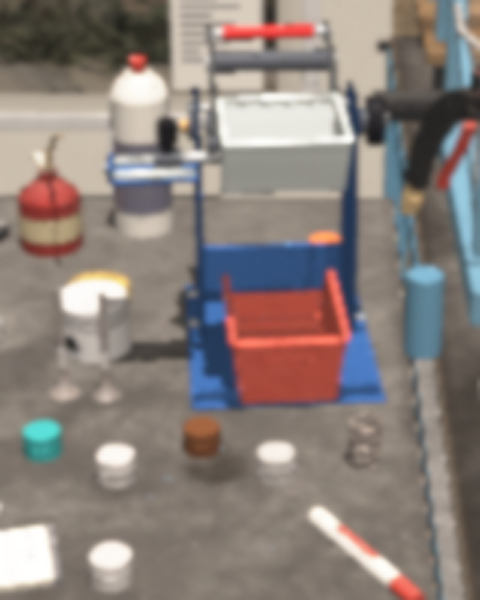

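Crops: the three bright steel tappets are at (498,164), (585,313) and (740,228) in the top crop, with brown (488,258) and turquoise (581,413) clearly separate. The black knob is at (328,287), and the bucket rim corners and red bar ends are visible. Next I fit the tipper pose.

```bash
cat > fit.py <<'E'
from h import *
T=[((328,287),(-.102,-.058,.255)),((157,108),(.054,-.018,.256)),((302,35),(.054,-.128,.256)),((385,165),(-.054+.0,-.128,.256)),((238,247),(-.054,-.018,.256)),((45,322),(-.045,.105,.280))]
T[1:5]=[((157,108),(.054,-.018,.256)),((302,35),(.054,-.128,.256)),((385,165),(-.054,-.128,.256)),((238,247),(-.054,-.018,.256))]
S=[((167,133),(-.102,-.058,.243)),((218,32),(-.045,.105,.280)),((322,30),(.045,.105,.280)),((222,137),(-.054,-.128,.256)),((352,137),(.054,-.128,.256))]
tu=np.array([a for a,_ in T])/3.4+[170,145]; su=np.array([a for a,_ in S])/3+[205,145]
tp=np.array([b for _,b in T]);sp=np.array([b for _,b in S])
def W(p,P):
    c,s=np.cos(p[2]),np.sin(p[2]);P=np.atleast_2d(P)
    return np.c_[p[0]+c*P[:,0]-s*P[:,1],p[1]+s*P[:,0]+c*P[:,1],P[:,2]]
def f(p): return np.r_[(proj("top",W(p,tp))-tu).ravel(),(proj("side",W(p,sp))-su).ravel()]
if __name__=="__main__":
    r=least_squares(f,[.55,.15,0],loss="soft_l1"); p=r.x
    print(p,np.rad2deg(p[2])); print(f(p).reshape(-1,2).round(1).tolist())
    for k,P in dict(knob=(-.1,-.058,.243),floor=(0,-.056,.19),drop=(0,-.068,.19),bar=(0,.105,.28),bart=(0,-.07,.321),bin=(0,-.07,.006),piv=(0,0,.225)).items(): print(k,W(p,P)[0].round(4))
    print("t3 in bucket",W([0,0,0],[0,0,0])[0],pix("top",np.array([237,147])/3.4+[170,145],.216).round(3))
    for a,b in (((498,160),(276,452)),((585,308),(116,455)),((740,223),(110,553))):
        print(pix("top",np.array(a)/3.4+[170,145],.026).round(4),pix("side",np.array(b)/3+[205,145],.026).round(4))
E
python3 fit.py
```

```text
[0.55694554 0.17615216 0.09938702] 5.694456681639898
[[-0.0, -1.7], [-1.2, 0.4], [0.2, -1.2], [0.4, 0.0], [-1.2, 0.3], [-0.1, -0.4], [-0.8, -0.7], [0.5, 0.6], [-3.6, 0.3], [-0.1, 2.5], [-1.2, 1.1]]
knob [0.4632 0.1085 0.243 ]
floor [0.5625 0.1204 0.19  ]
drop [0.5637 0.1085 0.19  ]
bar [0.5465 0.2806 0.28  ]
bart [0.5639 0.1065 0.321 ]
bin [0.5639 0.1065 0.006 ]
piv [0.5569 0.1762 0.225 ]
t3 in bucket [0. 0. 0.] [0.582 0.121 0.216]
[ 0.5624 -0.0755  0.026 ] [ 0.5637 -0.0755  0.026 ]
[ 0.428  -0.0833  0.026 ] [ 0.4297 -0.0832  0.026 ]
[ 0.4395 -0.2215  0.026 ] [ 0.4406 -0.2187  0.026 ]
```

Pose fit is good to about 1-2 px: tipper at (0.557, 0.176), yaw 5.7°. Moving above the knob, fingers closing along the tipper's y.

>>> send_rows --steps '[236,636,110,-17.5,236,636,110,-17.5,236,636,110,-17.5,236,636,110,-17.5,236,636,110,-17.5,236,636,110,-17.5,236,636,110,-17.5,236,636,110,-17.5,236,636,110,-17.5,236,636,110,-17.5,236,636,110,-17.5,236,636,110,-17.5]' --claw 0.6 --grip_force 25

```text
t: 1.3
tool_pos: [0.433, 0.029, 0.3102]
tcp_rot: [3.137, 0.158, -0.0]
ft_force: [1.1, -0.6, 0.1]
opening: 0.0548
finger_force: 0.0
```

>>> send_rows --steps '[30,80,0,0,30,80,0,0,30,80,0,0,30,80,0,0]'

```text
t: 1.7
tool_pos: [0.4627, 0.1073, 0.3093]
tcp_rot: [3.137, 0.16, -0.003]
ft_force: [-0.1, -0.1, -0.4]
opening: 0.0547
finger_force: 0.0
```

Run:
```python
from h import *
s=read_state();print(s["tool_pos"],s["tcp_rot"]);c=get_calibration("wrist");im=read_camera("wrist")
cv2.imwrite("pics/w1.png",im[:,:,::-1])
K,E=c["intrinsics"],c["extrinsics"]
print(np.round(K,1).tolist())
for P in ([.4632,.1085,.255],[.582,.121,.216]):
    p=(E[:3,:3]@P+E[:3,3])*[1,-1,-1]; th=np.arctan2(np.hypot(p[0],p[1]),p[2]); d=p[:2]/np.hypot(*p[:2]); print(K[:2,2]+K[0,0]*th*d)
```

```text
[0.46270263 0.10726617 0.30933161] [ 3.13656841e+00  1.60386515e-01 -2.76797925e-03]
[[325.2, 0.0, 279.4], [0.0, 325.2, 209.0], [0.0, 0.0, 1.0]]
[278.66138525 228.00246149]
[278.29733265  68.03981065]
```

View pics/w1.png

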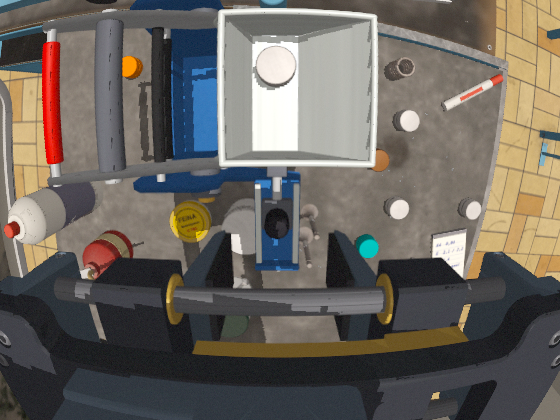

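The wrist view shows the knob at about (277,222), centred between the fingers, and the tappet in the bucket at (277,66), matching the fit. Descending and gripping.

>>> send_rows --steps '[0,1,-40,0,0,1,-60,0,0,1,-75,0,0,1,-82,0,0,1,-82,0,0,1,-82,0]'

```text
t: 2.35
tool_pos: [0.4634, 0.1074, 0.2289]
tcp_rot: [-3.138, -0.156, -0.002]
ft_force: [-0.9, 0.7, 0.2]
opening: 0.0545
finger_force: 0.0
```

>>> send_rows --steps '[0,0,0,0,0,0,0,0,0,0,0,0,0,0,0,0,0,0,0,0,0,0,0,0]' --claw 0.1 --grip_force 25

```text
t: 2.95
tool_pos: [0.463, 0.1094, 0.2282]
tcp_rot: [-3.135, -0.157, -0.0]
ft_force: [-0.3, 5.3, 0.9]
opening: 0.0182
finger_force: 25.0
```

>>> send_rows --steps '[-5,0,0,0,-10,0,0,0,-15,-1,0,0,-20,-1,0,0,-25,-2,0,0,-30,-2,0,0,-35,-3,0,0,-39,-3,0,0,-42,-3,0,0,-44,-3,0,0,-44,-3,0,0,-44,-3,0,0]'

```text
t: 4.15
tool_pos: [0.4254, 0.1057, 0.2283]
tcp_rot: [-3.137, -0.158, -0.024]
ft_force: [18.4, 4.7, -11.6]
opening: 0.0182
finger_force: 25.0
```

>>> send_rows --steps '[2,0,0,0,2,0,0,0,2,0,0,0,2,0,0,0,2,0,30,0,2,0,70,0,2,0,80,0,2,0,80,0]' --claw 0.6

```text
t: 4.95
tool_pos: [0.4216, 0.1049, 0.3096]
tcp_rot: [-3.137, -0.158, -0.006]
ft_force: [0.2, 0.5, -0.9]
opening: 0.0546
finger_force: 0.0
```

Run:
```python
from h import *
s=read_state();print(s["tool_pos"],s["tcp_rot"],s["ft_force"])
t=read_camera("top");d=read_camera("side");w=read_camera("wrist")
a=cv2.resize(w[100:300,150:450],None,fx=1.6,fy=1.6);b=cv2.resize(d[145:225,230:330],(400,320),interpolation=cv2.INTER_CUBIC)
cv2.imwrite("pics/k.png",np.hstack([cv2.resize(a,(400,320)),b])[:,:,::-1])
```

```text
[0.42155786 0.10492889 0.30958956] [-3.13741122 -0.15760522 -0.0057468 ] [ 0.24733267  0.54305592 -0.88199441]
```

View pics/k.png

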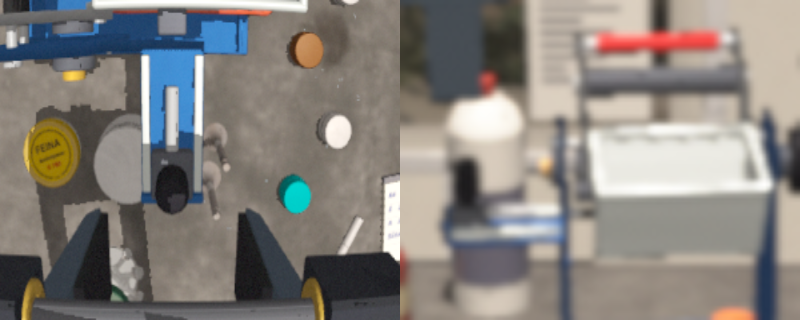

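The lock is out at the end of its guide (knob at (172,188) in the left half) and the bucket is still upright. Next I fetch the tappet at (0.429, -0.083).

>>> send_rows --steps '[2,-48,0,0,4,-94,-10,0,6,-135,-40,0,7,-170,-80,0,7.5,-188,-125,0,7.5,-188,-170,0,7.5,-188,-210,0,7.5,-188,-240,0,7.5,-188,-240,0,7.5,-188,-240,0,7.5,-188,-240,0]'

```text
t: 6.2
tool_pos: [0.4296, -0.0832, 0.0692]
tcp_rot: [3.137, 0.158, 0.004]
ft_force: [-0.0, 0.6, 0.4]
opening: 0.0549
finger_force: 0.0
```

Run:
```python
from h import *
s=read_state();print(s["tool_pos"],s["tcp_rot"])
c=get_calibration("wrist");K,E=c["intrinsics"],c["extrinsics"];im=read_camera("wrist")
p=(E[:3,:3]@[.429,-.0833,.026]+E[:3,3])*[1,-1,-1]; th=np.arctan2(np.hypot(p[0],p[1]),p[2]); print(K[:2,2]+K[0,0]*th*p[:2]/np.hypot(*p[:2]))
cv2.imwrite("pics/w2.png",im[:,:,::-1])
```

```text
[ 0.42960921 -0.08324698  0.0692352 ] [3.13683873 0.15780545 0.0039135 ]
[280.34381916 235.27569127]
```

View pics/w2.png

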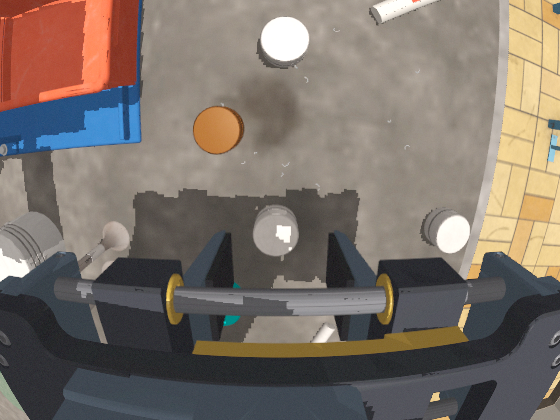

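The tappet is at (276,229) between the fingers, against a prediction of (280,235), so I correct by about +3 mm x and +2 mm y.

>>> send_rows --steps '[3,2,-30,0,3,2,-50,0,3,2,-60,0,3,2,-61,0,3,2,-61,0]'

```text
t: 6.75
tool_pos: [0.4323, -0.0812, 0.0078]
tcp_rot: [3.137, 0.158, 0.002]
ft_force: [-0.1, -1.5, -0.2]
opening: 0.0551
finger_force: 0.0
```

>>> send_rows --steps '[0,0,0,0,0,0,0,0,0,0,0,0,0,0,0,0,0,0,0,0]' --claw 0.2 --grip_force 20

```text
t: 7.25
tool_pos: [0.4319, -0.0811, 0.0075]
tcp_rot: [3.137, 0.158, 0.001]
ft_force: [-0.1, 0.3, 5.6]
opening: 0.0315
finger_force: 20.0
```

>>> send_rows --steps '[0,0,40,0,0,0,85,0,0,0,130,0,5,5,175,0,15,20,220,0,28,45,260,0,45,75,290,0,65,110,300,0,88,150,300,0,111,188,300,0,111,190,300,0,111,190,300,0]'

```text
t: 8.45
tool_pos: [0.5422, 0.1095, 0.3058]
tcp_rot: [3.137, 0.161, -0.004]
ft_force: [-0.4, -0.3, -2.3]
opening: 0.0319
finger_force: 20.0
```

>>> send_rows --steps '[0,0,-30,0,0,0,-55,0,0,0,-70,0,0,0,-74,0,0,0,-74,0,0,0,-74,0]'

```text
t: 9.05
tool_pos: [0.5429, 0.1084, 0.2342]
tcp_rot: [-3.138, -0.156, -0.003]
ft_force: [-0.1, -0.1, -0.6]
opening: 0.0319
finger_force: 20.0
```

Release to about 46 mm, then lift.

>>> send_rows --steps '[0,0,0,0,0,0,0,0,0,0,0,0,0,0,0,0,0,0,40,0,0,0,76,0,0,0,76,0,0,0,76,0]' --claw 0.5

```text
t: 9.85
tool_pos: [0.5427, 0.109, 0.3097]
tcp_rot: [-3.138, -0.158, -0.003]
ft_force: [0.4, -0.0, -0.7]
opening: 0.0456
finger_force: 0.0
```

Run:
```python
from h import *
s=read_state();print(s["t"],s["tool_pos"],s["opening"],s["ft_force"])
w=read_camera("wrist");t=read_camera("top")
a=cv2.resize(w[0:260,130:430],(400,346));b=cv2.resize(t[145:245,190:305],(398,346),interpolation=cv2.INTER_CUBIC)
cv2.imwrite("pics/b1.png",np.hstack([a,b])[:,:,::-1])
```

```text
9.85 [0.54273496 0.10901576 0.30969228] 0.045565209132366793 [ 0.43489984 -0.00926538 -0.69100738]
```

View pics/b1.png

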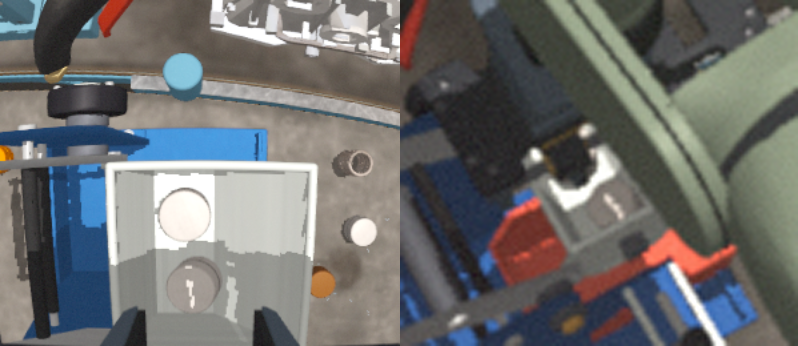

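Both tappets stand on the bucket floor, at (185,214) and (193,285) in the left half, and the bucket is upright. Next is the tappet at (0.443, -0.219).

>>> send_rows --steps '[-13,-45,0,0,-27,-90,0,0,-41,-135,-10,0,-54,-180,-30,0,-68,-220,-60,0,-80,-260,-90,0,-90,-295,-125,0,-97,-318,-165,0,-100,-328,-205,0,-100,-328,-235,0,-100,-328,-235,0,-100,-328,-235,0]' --claw 0.65

```text
t: 11.15
tool_pos: [0.4422, -0.2188, 0.0736]
tcp_rot: [-3.137, -0.158, 0.003]
ft_force: [0.8, -0.9, 0.4]
opening: 0.0591
finger_force: 0.0
```

Run:
```python
from h import *
s=read_state();print(s["t"],s["tool_pos"],s["tcp_rot"])
c=get_calibration("wrist");K,E=c["intrinsics"],c["extrinsics"];im=read_camera("wrist")
p=(E[:3,:3]@[.440,-.220,.026]+E[:3,3])*[1,-1,-1]; th=np.arctan2(np.hypot(p[0],p[1]),p[2]); print(K[:2,2]+K[0,0]*th*p[:2]/np.hypot(*p[:2]))
cv2.imwrite("pics/w3.png",im[150:330,150:410,::-1])
```

```text
11.15 [ 0.44216618 -0.21875925  0.07363839] [-3.13667891e+00 -1.57763820e-01  2.62621475e-03]
[281.84028164 235.00730955]
```

View pics/w3.png

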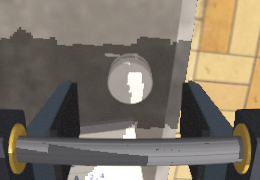

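The tappet is at (280,230), centred between the fingers. Descend and grip.

>>> send_rows --steps '[1,0,-35,0,1,0,-55,0,1,0,-65,0,1,0,-66,0,1,0,-66,0]'

```text
t: 11.7
tool_pos: [0.4446, -0.2194, 0.0092]
tcp_rot: [3.136, 0.158, 0.003]
ft_force: [-0.1, 0.3, 1.4]
opening: 0.0592
finger_force: 0.0
```

>>> send_rows --steps '[0,0,0,0,0,0,0,0,0,0,0,0,0,0,0,0,0,0,0,0]' --claw 0.2

```text
t: 12.2
tool_pos: [0.4438, -0.2192, 0.0084]
tcp_rot: [3.137, 0.158, 0.001]
ft_force: [-0.1, 0.1, 3.5]
opening: 0.0318
finger_force: 20.0
```

>>> send_rows --steps '[0,0,45,0,0,5,90,0,5,20,135,0,15,45,175,0,28,78,210,0,43,115,240,0,58,157,265,0,74,200,290,0,90,244,302,0,105,288,302,0,120,326,302,0,120,328,302,0]'

```text
t: 13.4
tool_pos: [0.5645, 0.1132, 0.3087]
tcp_rot: [-3.136, -0.165, 0.001]
ft_force: [0.2, -0.0, -2.0]
opening: 0.0319
finger_force: 20.0
```

>>> send_rows --steps '[0,0,-30,0,0,0,-50,0,0,0,-58,0,0,0,-58,0,0,0,-58,0]'

```text
t: 13.9
tool_pos: [0.5639, 0.1085, 0.2529]
tcp_rot: [3.138, 0.157, 0.002]
ft_force: [0.3, -0.0, -1.0]
opening: 0.0317
finger_force: 20.0
```

>>> send_rows --steps '[0,0,0,0,0,0,0,0,0,0,45,0,0,0,95,0,0,-20,140,0,0,-60,160,0,0,-100,170,0,0,-140,170,0,0,-140,170,0,0,-140,170,0,0,-140,170,0,0,-140,170,0]' --claw 0.55

```text
t: 15.1
tool_pos: [0.5635, -0.0299, 0.4221]
tcp_rot: [-3.137, -0.16, -0.0]
ft_force: [0.9, 0.6, -0.6]
opening: 0.0503
finger_force: 0.0
```

>>> send_rows --steps '[0,0,0,0,0,0,0,0,0,0,0,0,0,0,0,0,0,0,0,0,0,0,0,0,0,0,0,0,0,0,0,0,0,0,0,0,0,0,0,0]' --claw 0

```text
t: 16.1
tool_pos: [0.5635, -0.0311, 0.422]
tcp_rot: [3.138, 0.157, -0.0]
ft_force: [-0.1, 0.2, -0.3]
opening: 0.0004
finger_force: 0.0
```

Run:
```python
from h import *
s=read_state();print(s["t"],s["tool_pos"],s["tcp_rot"])
w=read_camera("wrist");d=read_camera("side")
a=cv2.resize(w[0:300,0:400],(400,300));b=cv2.resize(d[140:260,220:380],(400,300),interpolation=cv2.INTER_CUBIC)
cv2.imwrite("pics/b2.png",np.hstack([a,b])[:,:,::-1])
```

```text
16.1 [ 0.56350504 -0.03111157  0.42201157] [ 3.13753888e+00  1.57495497e-01 -1.63418003e-06]
```

View pics/b2.png

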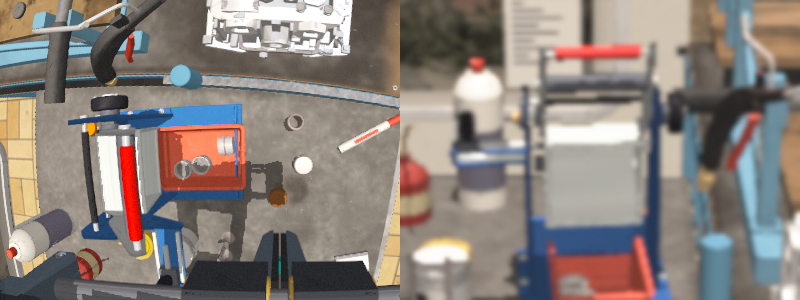

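The bucket has tripped over. All three tappets lie in the red bin, at (181,170), (202,163) and (228,147), and the red bar is over the tipped bucket. The fingers are shut, so I go to the -y side of the bar.

>>> send_rows --steps '[4,40,0,0,4,80,-20,0,4,83,-65,0,4,83,-105,0,4,83,-113,0,4,83,-113,0,4,83,-113,0]'

```text
t: 16.9
tool_pos: [0.5688, 0.0517, 0.3114]
tcp_rot: [-3.138, -0.157, -0.006]
ft_force: [0.2, -0.3, 0.8]
opening: 0.0003
finger_force: 0.0
```

>>> send_rows --steps '[-1,10,0,0,-2,20,0,0,-3,30,0,0,-4,40,2,0,-5,48,5,0,-5,56,8,0,-6,64,10,0,-7,72,12,0,-8,80,12,0]'

```text
t: 17.8
tool_pos: [0.5595, 0.1329, 0.3211]
tcp_rot: [-3.137, -0.158, -0.0]
ft_force: [0.2, -1.0, 0.6]
opening: 0.0005
finger_force: 0.8
```

>>> send_rows --steps '[-1,8,0,0,-2,16,0,0,-3,24,0,0,-4,32,0,0,-4,40,0,0,-5,48,0,0,-6,56,0,0,-7,64,0,0,-8,72,0,0,-8,80,0,0,-8,80,0,0]'

```text
t: 18.9
tool_pos: [0.5515, 0.2132, 0.321]
tcp_rot: [-3.137, -0.159, -0.0]
ft_force: [0.4, -0.2, -0.5]
opening: 0.0
finger_force: 0.0
```

Run:
```python
from h import *
s=read_state();print(s["t"],s["tool_pos"],s["ft_force"])
ref=cv2.imread("pics/side0.png")[:,:,::-1]
def red(i):
    h=cv2.cvtColor(np.ascontiguousarray(i),cv2.COLOR_RGB2HSV)[140:172,270:330]
    m=((h[...,0]<8)|(h[...,0]>172))&(h[...,1]>150)&(h[...,2]>120);y,x=np.nonzero(m);return len(x),x.mean()+270,y.mean()+140
print(red(ref),red(read_camera("side")))
```

```text
18.9 [0.55146314 0.21315035 0.3209792 ] [ 0.41813258 -0.2364075  -0.51881089]
(87, np.float64(294.4942528735632), np.float64(155.26436781609195)) (36, np.float64(297.75), np.float64(144.13888888888889))
```

>>> send_rows --steps '[0,0,0,0,0,0,0,0,0,0,0,0,0,0,0,0,0,0,0,0,0,0,45,0,0,0,90,0,0,-45,100,0,0,-90,100,0,0,-135,100,0,0,-180,100,0,0,-220,100,0]'

```text
t: 20.15
tool_pos: [0.5512, -0.0101, 0.4212]
tcp_rot: [3.137, 0.157, 0.001]
ft_force: [0.2, -0.3, -0.0]
opening: 0.0001
finger_force: 0.0
```

>>> send_rows --steps '[-20,-40,0,0,-40,-80,0,0,-60,-120,0,0,-80,-160,0,0,-80,-160,0,0,-80,-160,0,0]'

```text
t: 20.75
tool_pos: [0.4712, -0.1687, 0.4212]
tcp_rot: [-3.138, -0.154, -0.001]
ft_force: [-0.0, 0.1, 0.5]
opening: 0.0006
finger_force: 0.0
```

```bash
cat > chk.py <<'E'
from h import *
s=read_state();print(s["t"],s["tool_pos"],s["ft_force"])
ref=cv2.imread("pics/side0.png")[:,:,::-1]
def red(i):
    h=cv2.cvtColor(np.ascontiguousarray(i),cv2.COLOR_RGB2HSV)[140:172,270:330]
    m=((h[...,0]<8)|(h[...,0]>172))&(h[...,1]>150)&(h[...,2]>120);y,x=np.nonzero(m);return len(x),x.mean()+270,y.mean()+140
n=read_camera("side");cv2.imwrite("pics/end.png",n[:,:,::-1]);print(red(ref),red(n))
D=np.abs(ref.astype(int)-n).sum(2)
for k,(x0,y0,x1,y1) in dict(bucket=(276,172,324,210),bar=(270,148,322,162),tA=(287,288,308,303),spring=(318,282,336,302),valves=(218,262,248,282),piston=(222,235,252,268),marker=(303,310,350,350)).items(): print(k,D[y0:y1,x0:x1].mean().round(1))
E
python3 chk.py
```

```text
20.75 [ 0.47117416 -0.16869802  0.42122461] [-0.01309037  0.08799025  0.47705736]
(87, np.float64(294.4942528735632), np.float64(155.26436781609195)) (86, np.float64(294.3953488372093), np.float64(155.31395348837208))
bucket 11.5
bar 12.0
tA 10.6
spring 10.1
valves 11.0
piston 9.9
marker 9.7
```

The bar is back at its starting pixels, everything else differs only by noise, and the arm is clear. Handing in.

```bash
python3 -c "
from workcell import *
print(close_job())"
```

```text
the job is handed in; nothing more can be done
None
```

The job is handed in at about 21 s robot time: lock out, three tappets dumped in the red bin, bucket back upright on its stop, and the spare tappet and bystanders I checked unmoved; the judge's verdict was not shown.

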